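# Slide a tea slab out over the edge of the display step

## Robot

A 6-joint arm with a two-finger parallel gripper is mounted at the origin on the work surface. World frame = base frame: x ahead of the robot, y to its left, z up, the work surface at z = 0. Lengths are in m, angles in rad, forces in N, time in s.
With the tool pointing down it reaches from about 0.275 to 0.725 m from the base axis. Payload 15.9 kg.
Tool frame: the origin (TCP) lies on the centre line of the jaws, within the pads' length; the fingertips stand 8 mm ahead of it and the grasp point (between the pads) lies 11 mm behind it (env.tips_ahead is the z of the fingertips in the tool frame, in m); z points along the fingers, y is the line along which they close (so a half turn about z gives the same grasp; the last joint's range is limited). The gripper opens to 85 mm and grips with 20 to 120 N. Pads are 22 mm wide; open, the fingers measure 114 mm over their backs; the gripper's body (76 mm by 85 mm) begins 54 mm behind the grasp point. The pads swing forward as they close: fully open they stand 13 mm farther back than shut.
Start: joints at [1.23, 0.213, -0.034, 1.323, 0, 1.571], TCP at [0.167, 0.471, 0.239] pointing down, gripper open.
Joint ranges: [-2.98, 2.98], [-0.74, 1.72], [-1.14, 1.35], [-2.1, 2.04], [-1.57, 1.44], [-3.14, 3.14]. Speed limits (rad/s): [1.89, 1.89, 2.39, 2.57, 3.14, 3.14].

## Interface

Orientations are given as a rotation vector (axis times angle).
In Python, from cell import env, viewer, close_job, models gives the robot as it stands.
- The arm moves only by the tool jog_arm, never from a script. Its argument "moves" is a list of rows, each a list of 4 numbers: the shift along the tool's x, y, z in mm, then the turn about the tool's z in degrees. In form: [[dx, dy, dz, turn], ...]. A call has 1 to 8 rows; each row is the pose to reach, as a shift and turn from the pose commanded when the call began, along the tool's axes at that moment; what a row does not reach only later rows make up. A row lasts 1/8 s, in which the tool goes at most 62.5 mm and 10.7 degrees, less where a joint would pass 70% of its speed; a pose out of reach is approached as far as the arm can. A call with a gripper value outside its range is refused whole. "claw" is the finger opening in mm, from 0 to 85.4, set as the call begins (left out, the last holds). The fingers move at their own pace and stop on an object; the grip force is fixed at half the most. Time passes only in rows, so rows that repeat a pose let the fingers close. It gives the time, the measured TCP pose, the force, the opening and the grip force at its end, in the units of the state.
- env.get_obs(): the state, without advancing time (a new reading comes with each control period).
- viewer.capture(name): name is "side" or "top"; returns the picture (400x640x3 uint8, red, green, blue); there is no depth.
- viewer.camera_info(name): a dict with "fx", "fy", "cx", "cy" (pixels), "k1" (the pictures are not rectified: a ray, as slopes to the right and down, at radius r is drawn at 1 + k1 r^2 times it, then the intrinsics apply), "R" (3x3) and "t" (3): a world point X has camera coordinates R X + t. Camera axes: x right, y down, z forward; pixel columns grow to the right and rows downward; lengths in m; the calibration is good to about 2 mm. A picture is of the moment at which its call begins. camera_info takes no time and is no camera call.
- close_job(): hands the job in; it is judged then, once.
Trained networks look in the newest picture that a camera, given by its name, has taken for a name from the list of things; names that differ only in an ending like _2 or _b are one class to them, and where a whole thing is asked for, a point or a joint stands for the part that bears it (a point fixed in the world has none). Each returns a list of dicts, best first, with "score" (0 to 1); they miss things now and then, are a little off and sometimes report something else, mostly with a low value. They report only what shows in the picture. A call takes as long as a camera call. They do not tell look-alikes from the thing itself.
- models.masks_of(name, camera): "pixels" (400x640 bool, what is visible of it) and "rect" ([left, top, right, bottom] in pixels, round what is visible of it).
The state is a dict: "time": time; "joint_pos": joint angles; "joint_velocities": joint speeds; "tau": joint torques, N m; "tcp_pos": TCP position; "tool_rot": TCP orientation; "force": force on the tool from outside, world axes, zero at the start; "wrist_torque": the same for the moment, N m; "gripper_width": opening from 0.0 (shut) to 1.0 (fully open); "finger_force": force on a finger pad.
Only numpy, scipy, OpenCV 4.12 (cv2) and the standard library are available. Lean on these libraries where they do the work, as an engineer would, in place of code of your own. Each camera call takes 0.05 s, during which the arm holds its last target. There are 200 camera calls.

## Task

Slide the flat oblong tea slab across the raised wooden display step toward the step's long far edge (the customers' side, away from the robot) until 4 cm of it, a third of its depth, sticks out over that edge with its long side parallel to the edge, so that a customer can take hold of it. Only push it with the fingers: do not pinch it, lift it, tip it or let it fall. Leave the cup, the round carton and everything else where they stand.

Things in the scene. Friction and masses are not known exactly. Their poses are not given: they have to be found in the camera images.
- slab_mid (a point): Centre (6 mm above the underside) of the flat oblong tea slab, brown cardboard sleeve with a pale band: 120 mm deep (its x axis, roughly toward the far edge), 150 mm wide (its y axis, roughly along the edge), 12 mm thick, about 0.2 kg. Lies loose on the left or right half of the step, up to 0.25 rad off square. With 40 mm overhanging, this point is 20 mm short of the edge.
- far_edge (a point): Middle of the display step's far long edge, on its top surface, 60 mm above the counter. x points level and outward off the step, square to the edge, away from the robot; y runs along the edge; z up. The step is a fixed dark wooden board 18 mm thick on rails, from x = -260 mm to 0 and y = -250 to 250 mm in this frame.
- round_carton: Bystander: flat round brown carton, 100 mm diameter, 22 mm high, loose on the step's other half; origin at the centre of its underside, z up.
- cup: Bystander: small white open tea cup, 44 mm across the rim, 40 mm high, loose, standing near the middle of the step between slab and round carton; origin at the centre of its underside.
- caddy: Bystander: blue ceramic tea caddy, 72 mm diameter, 110 mm high, loose on the counter to the left of the step; origin at the centre of its underside.
- carton: Bystander: cardboard tea carton 100 x 65 x 75 mm high, loose on the counter to the right of the step; origin at the centre of its underside.
- scoop: Bystander: wooden spoon 190 mm long lying on the counter to the right of the step; its length along its own x axis.
- tin: Bystander: small steel tin with paper label, 50 mm diameter, 60 mm high, loose on the counter to the left of the step, farther out than the caddy; origin at the centre of its underside.
Mind the look-alikes: they are no part of the job. Leave any pink or purple look-alike of the part that bears slab_mid alone.

How it is judged:
By the outcome, as a careful person would: the job done as asked, in the order asked, and still so for the second after the job is handed in, with the robot touching nothing.
It also fails if it takes over 38 s, if anything falls off the work surface, if the arm or the gripper's body presses on something with over 40 N, if the wrist force passes 120 N, or if a joint passes its speed limit or range.

## Working session

There is one attempt and no reset: what is moved stays moved. The work goes in short steps, Python scripts to look and compute and a tool call to move; the robot and the scene stay as the last step left them, time stands still between calls to the robot, and variables do not carry over. Pictures are saved under pics/ and viewed, at most 10 in all, crops included, and the job is handed in when it is done.

Besides the shell and the picture viewer there is one more tool, called after "Call:" as a command line: name --pt "numbers of a row" for each row, then --argument value for the rest. jog_arm: Moves the arm, as the interface text tells. Its arguments: {"type":"object","properties":{"moves":{"type":"array","items":{"type":"array","items":{"type":"number"}}},"claw":{"type":"number"}},"required":["moves"]}

```bash
mkdir -p pics; cat > h.py <<'E'
import numpy as np, cv2
from cell import env, viewer, close_job, models
def ray(cam,uv):
    c=viewer.camera_info(cam);uv=np.atleast_2d(uv).astype(float)
    d=np.c_[(uv[:,0]-c['cx'])/c['fx'],(uv[:,1]-c['cy'])/c['fy']];s=d.copy()
    for _ in range(20): s=d/(1+c['k1']*(s**2).sum(1,keepdims=True))
    R=np.array(c['R']);t=np.array(c['t'])
    return -R.T@t, np.c_[s,np.ones(len(s))]@R
def at_z(cam,uv,z):
    o,d=ray(cam,uv); return o+d*((z-o[2])/d[:,2])[:,None]
def snap(cam,fn=None):
    im=viewer.capture(cam)
    if fn: cv2.imwrite('pics/'+fn,im[:,:,::-1])
    return im
E
python3 - <<'E'
from h import *
for c in('top','side'):
    snap(c,c+'0.png'); 
    print(c,viewer.camera_info(c))
    for n in('slab_mid','cup','round_carton'):
        for m in models.masks_of(n,c)[:3]:
            z={'slab_mid':.072,'cup':.06,'round_carton':.082}[n]
            cs=cv2.findContours(m['pixels'].astype('uint8'),0,2)[0]; k=max(cs,key=cv2.contourArea)
            p=at_z(c,k[:,0],z)[:,:2]
            r=cv2.minAreaRect((p*1000).astype('float32'))
            print(n,m['score'],m['rect'],np.round(r[0]),np.round(r[1]),round(r[2],1))
print(env.get_obs())
E
```

```text
top {'fx': 404.460183315963, 'fy': 404.460183315963, 'cx': 325.88663346031143, 'cy': 200.25431898037138, 'k1': -0.07789688267808616, 'R': array([[ 0.0149528 , -0.99987852, -0.00440082],
       [-0.99496677, -0.01444292, -0.09915908],
       [ 0.09908347,  0.00586138, -0.99506186]]), 't': array([-0.08178648,  0.52537466,  1.33023696])}
slab_mid 0.93 [351.3, 254.1, 397.1, 292.2] [ 294. -228.] [143. 113.] 85.4
slab_mid 0.91 [463.1, 231.1, 511.6, 285.4] [ 346. -602.] [150. 120.] 13.9
slab_mid 0.62 [219.4, 232.8, 274.2, 288.3] [320. 167.] [120. 144.] 50.3
cup 0.59 [301.4, 179.2, 309.2, 192.8] [572.  -4.] [42. 40.] 46.2
round_carton 0.98 [255.1, 171.5, 284.7, 204.8] [558. 118.] [100.  97.] 64.5
side {'fx': 422.1061922886279, 'fy': 422.1061922886279, 'cx': 321.1714776371098, 'cy': 204.5532210654217, 'k1': 0.0205861003796679, 'R': array([[-0.99935865, -0.03559598, -0.00390033],
       [-0.01883319,  0.61510944, -0.78821678],
       [ 0.03045648, -0.7876378 , -0.61538533]]), 't': array([0.49330539, 0.11871676, 1.4692921 ])}
slab_mid 0.88 [341.0, 139.6, 376.8, 152.6] [ 351. -513.] [145. 126.] 
[... 276 characters left out ...]
93. 111.] 2.9
{'time': 0.4, 'joint_pos': array([ 1.23001715e+00,  2.12947940e-01, -3.44477983e-02,  1.32351007e+00,
        3.06493557e-05,  1.57079598e+00]), 'joint_velocities': array([-0.00059065,  0.00013223, -0.00156688,  0.00042933,  0.00106116,
        0.00165294]), 'tau': array([-1.29911423e-03, -6.85347176e+01,  4.86909914e+01,  4.81631709e-03,
       -1.27168178e-04,  4.76355979e-06]), 'tcp_pos': array([0.1670878 , 0.47121068, 0.23926288]), 'tool_rot': array([-5.32699466e-01, -3.09605059e+00,  1.61312997e-04]), 'force': array([-0.08206807, -0.13506653,  0.44400996]), 'wrist_torque': array([0.04178255, 0.0577089 , 0.0318912 ]), 'finger_force': 0.0, 'gripper_width': 0.998004622360074}
```

View pics/top0.png

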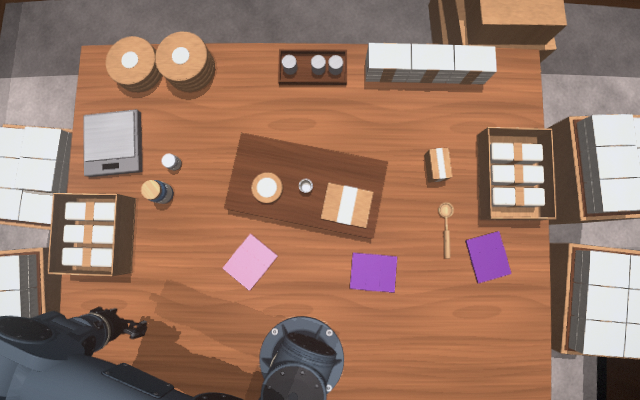

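View pics/side0.png

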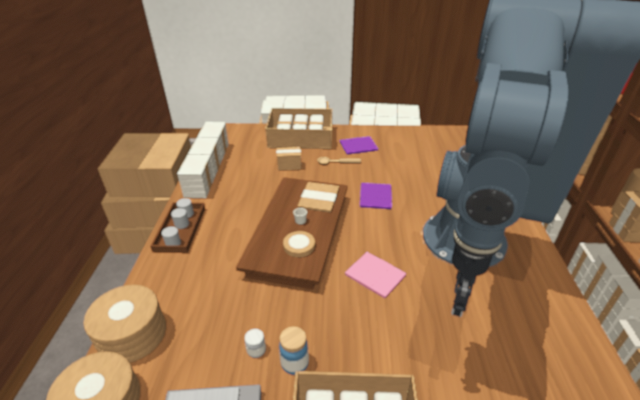

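The top picture shows the real slab (brown with a white band) at about (347,205) on the right half of the step. The step's corners are at about (240,134), (387,161), (372,241) and (225,210). The networks only reported the pink and purple look-alikes, so I'll segment the slab and step by colour.

```bash
cat > seg.py <<'E'
from h import *
def rect_fit(pts,size,p0):
    from scipy.optimize import least_squares
    h=np.array(size)/2
    def f(p):
        c,s=np.cos(p[2]),np.sin(p[2]); q=(pts-p[:2])@np.array([[c,-s],[s,c]])
        d=np.abs(q)-h
        return np.where((d>0).all(1),np.hypot(*d.T),d.max(1))
    r=least_squares(f,p0,loss='soft_l1',f_scale=.002); return r.x,np.median(np.abs(f(r.x)))
def measure(im,cam='top'):
    hsv=cv2.cvtColor(im,cv2.COLOR_RGB2HSV); V=hsv[:,:,2]
    roi=np.zeros(V.shape,'uint8'); cv2.fillPoly(roi,[np.array([[232,126],[396,155],[380,250],[216,217]])],1)
    dark=((V<122)&(roi>0)).astype('uint8')
    return hsv,V,dark
E
python3 - <<'E'
from seg import *
im=cv2.imread('pics/top0.png')[:,:,::-1].copy()
c=im[120:255,210:400]; cv2.imwrite('pics/crop0.png',cv2.resize(c,None,fx=4,fy=4,interpolation=cv2.INTER_CUBIC)[:,:,::-1])
for p in [(300,160),(335,215),(366,205),(347,205),(330,205),(310,130),(290,240),(372,175),(300,225)]: print(p,im[p[1],p[0]])
E
```

```text
(300, 160) [115  73  52]
(335, 215) [224 170 125]
(366, 205) [224 172 126]
(347, 205) [236 238 237]
(330, 205) [224 172 127]
(310, 130) [193 125  87]
(290, 240) [183 120  83]
(372, 175) [113  71  51]
(300, 225) [118  78  55]
```

View pics/crop0.png

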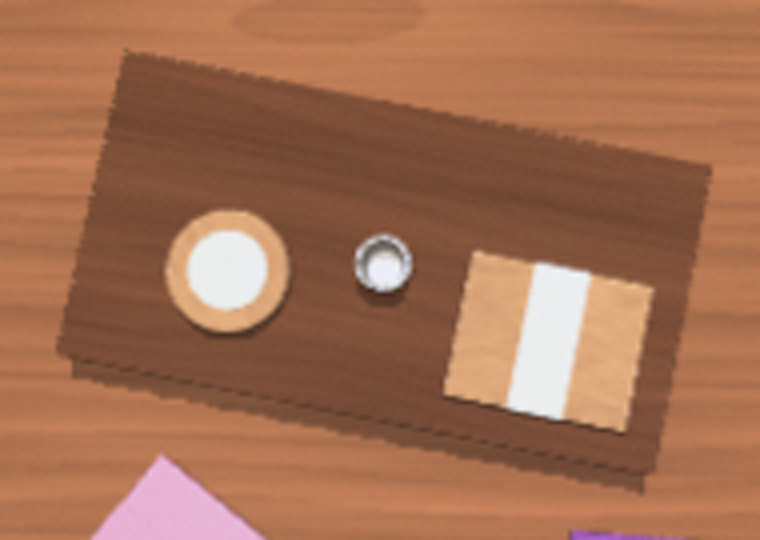

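```bash
cat >> seg.py <<'E'
def slab(im):
    m=((im[:,:,0]>195)).astype('uint8'); roi=np.zeros_like(m); cv2.fillPoly(roi,[np.array([[318,172],[345,150],[396,150],[380,238],[316,225]])],1); m&=roi
    k=max(cv2.findContours(m,0,1)[0],key=cv2.contourArea)[:,0]
    cen=k.mean(0); d=k-cen; k=k+.5*d/np.linalg.norm(d,axis=1,keepdims=True)
    return rect_fit(at_z('top',k,.072)[:,:2],(.12,.15),[*at_z('top',cen,.072)[0,:2],-.2])
def edge(im):
    g=cv2.GaussianBlur(im[:,:,0].astype('float32'),(0,0),.7);P=[]
    for x in range(250,382):
        y0=132.5+(x-241)*28.5/147; ys=np.arange(int(y0)-7,int(y0)+8); v=g[ys,x]
        i=np.where((v[:-1]>150)&(v[1:]<=150))[0]
        if len(i): P.append((x,ys[i[0]]+(v[i[0]]-150)/(v[i[0]]-v[i[0]+1])))
    W=at_z('top',P,.06)[:,:2].astype('float32'); vx,vy,x,y=cv2.fitLine(W,cv2.DIST_HUBER,0,.001,.001).ravel()
    t=np.array([vx,vy]); t*=np.sign(t[1]); n=np.array([t[1],-t[0]])
    return np.array([x,y]),n,t  # n outward, t along edge (left)
E
python3 - <<'E'
from seg import *
im=cv2.imread('pics/top0.png')[:,:,::-1].copy()
(p,e)=slab(im); E,n,t=edge(im)
print('slab',p,e,'edge',E,n,np.arctan2(n[1],n[0]))
print('slab in edge frame x',(p[:2]-E)@n,'yaw rel',p[2]-np.arctan2(n[1],n[0]))
C=at_z('top',[(241,132.5),(388,161),(373.5,238),(224.5,208)],.06)[:,:2]
print('corners',C.round(3),((C-E)@n).round(3),((C-E)@t).round(3))
print('slab y',(p[:2]-E)@t, 'cup', [((q-E)@n,(q-E)@t) for q in at_z('top',[(305.7,186)],.1)[:,:2]])
print(env.tips_ahead)
# side-camera check of slab corner positions
c=viewer.camera_info('side')
def proj(X):
    q=c['R']@np.array(X)+c['t'];s=q[:2]/q[2];s=s*(1+c['k1']*s@s);return (c['fx']*s[0]+c['cx'],c['fy']*s[1]+c['cy'])
for x in C: print(np.round(proj([*x,.06]),1))
print('slab c',proj([*p[:2],.072]))
from scipy.spatial.transform import Rotation as R
o=env.get_obs(); print(R.from_rotvec(o['tool_rot']).as_matrix().round(3))
E
```

```text
slab [ 0.50858339 -0.14158423 -0.18675595] 0.0013662985882987866 edge [ 0.6926749  -0.07975435] [ 0.9831573  -0.18276165] -0.18379469
slab in edge frame x -0.16969075725655922 yaw rel -0.00296126218242318
corners [[ 0.747  0.213]
 [ 0.657 -0.278]
 [ 0.402 -0.23 ]
 [ 0.493  0.258]] [-0.     0.001 -0.258 -0.258] [ 0.298 -0.201 -0.201  0.296]
slab y -0.09443335539353309 cup [(np.float64(-0.13954251910951276), np.float64(0.0454491491486874))]
0.008
[235.5 266.4]
[282.5 176.3]
[346.9 184.3]
[318.3 279.6]
slab c (np.float64(318.3992347254048), np.float64(195.11471985476024))
[[-0.942  0.334 -0.   ]
 [ 0.334  0.942 -0.   ]
 [ 0.    -0.    -1.   ]]
```

Call:
jog_arm --pt "-55 -58 0 -1" --pt "-110 -118 0 -2" --pt "-165 -176 0 -3" --pt "-222 -236 0 -4.5" --pt "-280 -296 0 -6" --pt "-336 -356 0 -7" --pt "-392 -416 0 -8" --pt "-447 -475 0 -9" --claw 85

```text
time: 1.4
tcp_pos: [0.364, 0.0253, 0.2396]
tool_rot: [0.288, 3.127, 0.001]
force: [2.0, 1.2, -0.3]
gripper_width: 0.993
finger_force: 0.0
```

```bash
cat > st.py <<'E'
from seg import *
from scipy.spatial.transform import Rotation as R
def st(E=np.array([.6926749,-.07975435]),n=np.array([.9831573,-.18276165]),t=np.array([.18276165,.9831573])):
    o=env.get_obs(); M=R.from_rotvec(o['tool_rot']).as_matrix(); p=o['tcp_pos']
    print('t',o['time'],'edge-frame tcp',((p[:2]-E)@n).round(4),((p[:2]-E)@t).round(4),p[2].round(4),'yaw err of tool y (deg, world)',np.degrees(np.arctan2(n@M[:2,1],t@M[:2,1])).round(2),'force',o['force'].round(1))
    print(M.round(3).tolist()); return o,M
if __name__=='__main__':
    st()
E
python3 st.py
```

```text
t 1.4 edge-frame tcp -0.3423 0.0432 0.2396 yaw err of tool y (deg, world) -0.02 force [ 2.   1.2 -0.3]
[[-0.983, 0.182, 0.001], [0.182, 0.983, 0.0], [-0.001, 0.0, -1.0]]
```

Call:
jog_arm --pt "-40 -60 0 0" --pt "-80 -120 0 0" --pt "-92 -138 0 0" --pt "-92 -138 0 0" --pt "-92 -138 0 0"

```text
time: 2.02
tcp_pos: [0.4284, -0.1251, 0.2392]
tool_rot: [-0.289, -3.128, -0.0]
force: [-0.3, 0.7, -0.6]
gripper_width: 1.002
finger_force: 0.0
```

```bash
python3 st.py
```

```text
t 2.025 edge-frame tcp -0.2515 -0.0928 0.2392 yaw err of tool y (deg, world) 0.04 force [-0.3  0.7 -0.6]
[[-0.983, 0.183, -0.0], [0.183, 0.983, 0.0], [0.0, 0.0, -1.0]]
```

Call:
jog_arm --pt "0 -2 50 0" --pt "0 -2 100 0" --pt "0 -2 140 0" --pt "0 -2 155 0" --pt "0 -2 162 0" --pt "0 -2 164 0" --pt "0 -2 166 0" --pt "0 -2 166 0"

```text
time: 3.02
tcp_pos: [0.4286, -0.1274, 0.0737]
tool_rot: [0.289, 3.128, -0.0]
force: [0.9, 0.2, -0.7]
gripper_width: 0.993
finger_force: 0.0
```

```bash
python3 - <<'E'
from st import *
st()
a=snap('side')
cv2.imwrite('pics/side1.png',cv2.resize(a[130:250,240:420],None,fx=4,fy=4,interpolation=cv2.INTER_CUBIC)[:,:,::-1])
E
```

```text
t 3.025 edge-frame tcp -0.251 -0.0951 0.0737 yaw err of tool y (deg, world) 0.02 force [ 0.9  0.2 -0.7]
[[-0.983, 0.183, 0.001], [0.183, 0.983, -0.0], [-0.001, -0.0, -1.0]]
```

View pics/side1.png

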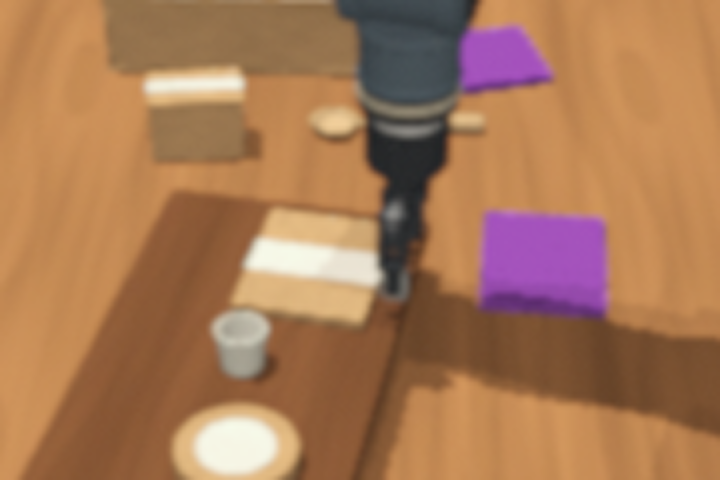

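The fingers are just behind the slab's near side and over the step, at about crop (395,290). Next I'll lower in small steps and watch the force.

Call:
jog_arm --pt "0 0 2 0" --pt "0 0 4 0" --pt "0 0 4 0"

```text
time: 3.45
tcp_pos: [0.4282, -0.1274, 0.0691]
tool_rot: [-0.289, -3.128, -0.0]
force: [-1.4, 0.5, 0.3]
gripper_width: 0.993
finger_force: 0.0
```

Call:
jog_arm --pt "0 0 1.5 0" --pt "0 0 3 0" --pt "0 0 3 0"

```text
time: 3.82
tcp_pos: [0.4282, -0.1274, 0.0662]
tool_rot: [-0.289, -3.128, -0.0]
force: [-0.2, 0.1, 0.6]
gripper_width: 0.996
finger_force: 0.0
```

Call:
jog_arm --pt "0 0 2 0" --pt "0 0 4 0" --pt "0 0 4 0"

```text
time: 4.2
tcp_pos: [0.4282, -0.1273, 0.0622]
tool_rot: [-0.289, -3.128, -0.0]
force: [-1.5, 0.1, -0.4]
gripper_width: 0.994
finger_force: 0.0
```

Call:
jog_arm --pt "0 0 1.5 0" --pt "0 0 3 0" --pt "0 0 3 0"

```text
time: 4.58
tcp_pos: [0.4282, -0.1273, 0.0592]
tool_rot: [-0.289, -3.128, -0.0]
force: [0.8, 0.1, 0.6]
gripper_width: 0.99
finger_force: 0.0
```

Call:
jog_arm --pt "-7 0 0 0" --pt "-14 0 0 0" --pt "-21 0 0 0" --pt "-28 0 0 0" --pt "-35 0 0 0" --pt "-42 0 0 0" --pt "-46 0 0 0" --pt "-46 0 0 0"

```text
time: 5.58
tcp_pos: [0.4739, -0.1358, 0.0593]
tool_rot: [0.289, 3.128, -0.0]
force: [0.4, -0.3, -0.7]
gripper_width: 0.987
finger_force: 0.0
```

```bash
cat > look.py <<'E'
from st import *
import sys
st()
im=snap('top',sys.argv[1])
p,e=slab(im); E,n,t=edge(im) 
E=np.array([.6926749,-.07975435]);n=np.array([.9831573,-.18276165]);t=np.array([.18276165,.9831573])
print('slab',(p[:2]-E)@n,(p[:2]-E)@t,'yaw deg',np.degrees(p[2]-np.arctan2(n[1],n[0])),e)
cv2.imwrite('pics/c_'+sys.argv[1],cv2.resize(im[120:255,210:400],None,fx=4,fy=4,interpolation=cv2.INTER_CUBIC)[:,:,::-1])
E
python3 look.py t1.png
```

```text
t 5.575 edge-frame tcp -0.2049 -0.0951 0.0593 yaw err of tool y (deg, world) 0.02 force [ 0.4 -0.3 -0.7]
[[-0.983, 0.183, 0.0], [0.183, 0.983, -0.0], [-0.0, -0.0, -1.0]]
slab -0.08026196273533932 -0.02168946290566641 yaw deg 11.354276099614522 0.056698784452306854
```

View pics/c_t1.png

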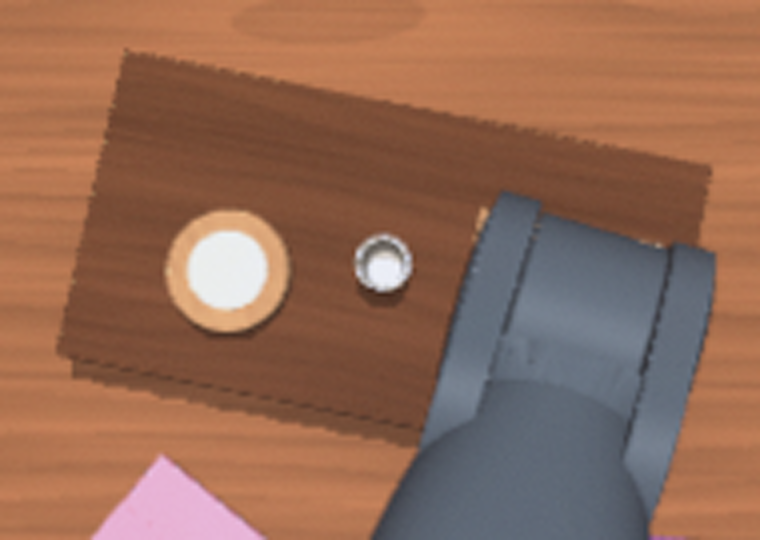

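The slab is being pushed squarely. Its far-left corner moved from about (473,250) to (483,207), and the cup and round carton haven't moved. I'll continue.

Call:
jog_arm --pt "-7 0 0 0" --pt "-15 0 0 0" --pt "-23 0 0 0" --pt "-31 0 0 0" --pt "-39 0 0 0" --pt "-46 0 0 0" --pt "-50 0 0 0" --pt "-51 0 0 0"

```text
time: 6.62
tcp_pos: [0.5238, -0.1451, 0.0592]
tool_rot: [-0.289, -3.128, -0.0]
force: [-1.7, 0.8, 1.2]
gripper_width: 0.996
finger_force: 0.9
```

Call:
jog_arm --pt "-7 0 0 0" --pt "-15 0 0 0" --pt "-23 0 0 0" --pt "-31 0 0 0" --pt "-39 0 0 0" --pt "-44 0 0 0" --pt "-48 0 0 0" --pt "-49 0 0 0"

```text
time: 7.62
tcp_pos: [0.572, -0.1541, 0.0592]
tool_rot: [-0.289, -3.128, -0.0]
force: [-1.5, 0.3, 1.3]
gripper_width: 0.993
finger_force: 0.8
```

```bash
python3 look.py t2.png
```

```text
t 7.625 edge-frame tcp -0.105 -0.0952 0.0592 yaw err of tool y (deg, world) 0.02 force [-1.5  0.3  1.3]
[[-0.983, 0.183, -0.0], [0.183, 0.983, 0.0], [0.0, 0.0, -1.0]]Traceback (most recent call last):
  File "look.py", line 5, in <module>
    p,e=slab(im); E,n,t=edge(im)
        ~~~~^^^^
  File "seg.py", line 17, in slab
    k=max(cv2.findContours(m,0,1)[0],key=cv2.contourArea)[:,0]
      ~~~^^^^^^^^^^^^^^^^^^^^^^^^^^^^^^^^^^^^^^^^^^^^^^^^
ValueError: max() iterable argument is empty
```

Call:
jog_arm --pt "12 0 0 0" --pt "25 0 0 0" --pt "30 0 -50 0" --pt "60 0 -110 0" --pt "110 0 -160 0" --pt "170 0 -165 0" --pt "220 0 -165 0" --pt "220 0 -165 0"

```text
time: 8.68
tcp_pos: [0.352, -0.113, 0.2247]
tool_rot: [0.29, 3.127, -0.0]
force: [-0.2, -0.8, -0.4]
gripper_width: 0.995
finger_force: 0.0
```

```bash
sed -i 's/\[345,150\],\[396,150\],\[380,238\]/[322,130],[410,130],[394,225]/' seg.py; python3 - <<'E'
import re
s=open('look.py').read()
s=s.replace("p,e=slab(im); E,n,t=edge(im) \n","cv2.imwrite('pics/c_'+sys.argv[1],cv2.resize(im[120:255,210:400],None,fx=4,fy=4,interpolation=cv2.INTER_CUBIC)[:,:,::-1])\np,e=slab(im)\n")
open('look.py','w').write(s)
E
python3 look.py t3.png
```

```text
t 8.675 edge-frame tcp -0.3288 -0.095 0.2247 yaw err of tool y (deg, world) 0.05 force [-0.2 -0.8 -0.4]
[[-0.983, 0.184, 0.001], [0.184, 0.983, -0.0], [-0.001, -0.0, -1.0]]
slab -0.033988096328272606 -0.09411809610161735 yaw deg 0.11104993275387329 0.0013138950854906725
```

View pics/c_t3.png

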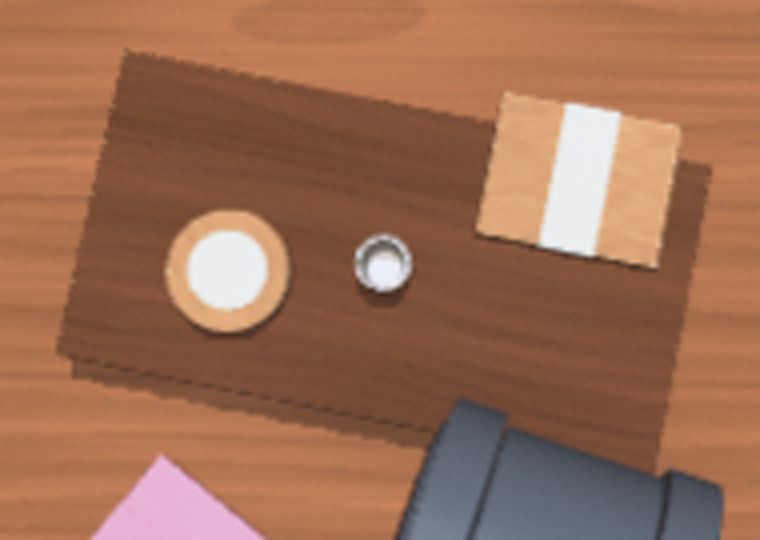

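The slab is square. Its far corners are at (507,93) and (680,127), and its centre is 34 mm short of the edge, so 14 mm remain.

Call:
jog_arm --pt "-50 0 0 0" --pt "-105 0 10 0" --pt "-160 0 40 0" --pt "-190 0 90 0" --pt "-195 0 135 0" --pt "-195 0 155 0" --pt "-195 0 165 0" --pt "-195 0 165 0"

```text
time: 9.72
tcp_pos: [0.5473, -0.1495, 0.059]
tool_rot: [-0.289, -3.128, -0.0]
force: [0.7, 0.5, 0.3]
gripper_width: 0.997
finger_force: 0.0
```

```bash
python3 st.py
```

```text
t 9.725 edge-frame tcp -0.1301 -0.0951 0.059 yaw err of tool y (deg, world) 0.02 force [0.7 0.5 0.3]
[[-0.983, 0.183, -0.0], [0.183, 0.983, 0.0], [0.0, -0.0, -1.0]]
```

Forward 39 mm to −0.091, then back off.

Call:
jog_arm --pt "-8 0 0 0" --pt "-16 0 0 0" --pt "-23 0 0 0" --pt "-29 0 0 0" --pt "-34 0 0 0" --pt "-37 0 0 0" --pt "-39 0 0 0" --pt "-39 0 0 0"

```text
time: 10.72
tcp_pos: [0.5858, -0.1567, 0.0593]
tool_rot: [0.289, 3.128, -0.0]
force: [0.1, -0.0, 0.4]
gripper_width: 0.995
finger_force: 0.0
```

Call:
jog_arm --pt "12 0 0 0" --pt "25 0 0 0" --pt "30 0 -50 0" --pt "60 0 -110 0" --pt "110 0 -160 0" --pt "170 0 -165 0" --pt "230 0 -165 0" --pt "230 0 -165 0"

```text
time: 11.72
tcp_pos: [0.3558, -0.1137, 0.2245]
tool_rot: [0.29, 3.128, -0.0]
force: [0.9, 0.1, 0.5]
gripper_width: 0.999
finger_force: 0.0
```

```bash
python3 look.py t4.png
```

```text
t 11.725 edge-frame tcp -0.3251 -0.0949 0.2245 yaw err of tool y (deg, world) 0.05 force [0.9 0.1 0.5]
[[-0.983, 0.184, 0.001], [0.184, 0.983, -0.0], [-0.001, -0.0, -1.0]]
slab -0.019993919913742914 -0.09385685909428132 yaw deg 0.21643115231169163 0.0011619768729685433
```

View pics/c_t4.png

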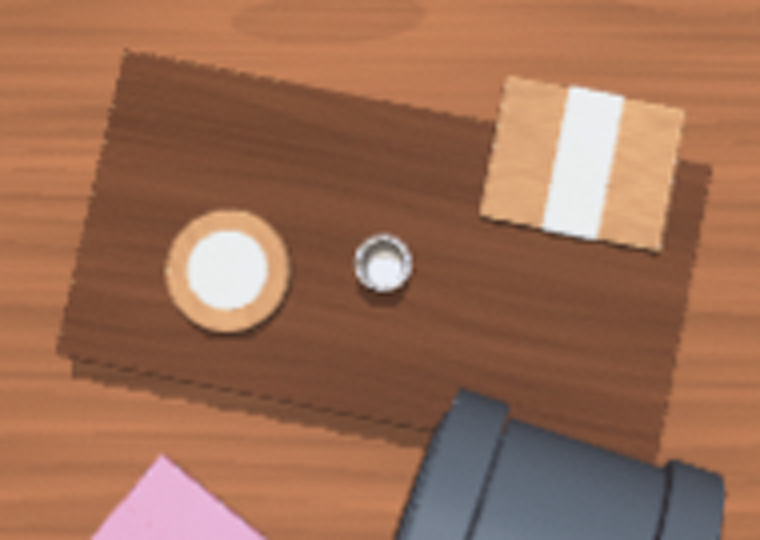

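The slab is 20.0 mm short of the edge and 0.2° off square, with its far corners at (510,76) and (684,110). The cup and round carton haven't moved, and the arm is clear of everything.

```bash
python3 -c "
from cell import close_job
print(close_job())"
```

```text
the job is handed in; nothing more can be done
None
```

The job is handed in: the slab sticks out 40 mm over the far edge by the top camera (calibration good to about 2 mm), within about 0.2° of parallel, and the cup and round carton were not moved.

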